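Clamp the freshly glued window stop block in the screw press

ROBOT

A 6-joint arm with a two-finger parallel gripper is mounted at the origin on a cart in front of the work surface, level with it; the furniture and walls round the work are solid. World frame = base frame: x ahead of the robot, y to its left, z up, the work surface at z = 0. Lengths are in m, angles in degrees, forces in N, time in s.
With the tool pointing down it reaches from about 0.375 to 0.925 m from the base axis. Payload 5.7 kg.
Tool frame: the origin (TCP) lies at the very end of the fingers, on their centre line; the grasp point (between the pads) lies 19 mm behind it (r.hold_point_z is the distance from the TCP to the grasp point, in m); z points along the fingers, y is the line along which they close (so a half turn about z gives the same grasp; the last joint's range is limited). The gripper opens to 85 mm and grips with 20 to 120 N. Pads are 22 mm wide; open, the fingers measure 114 mm over their backs; the gripper's body (76 mm by 85 mm) begins 54 mm behind the grasp point. The pads swing forward as they close: fully open they stand 13 mm farther back than shut.
Start: joints at [-72.943, 20.558, 86.54, -0, 72.909, -6.595], TCP at [0.241, -0.55, 0.231] pointing down, gripper open.
Joint ranges: [-170.27, 170.27], [-57.76, 135], [12.27, 136.19], [-55.21, 235.2], [11.17, 155.16], [-170.74, 170.74]. Speed limits (degrees/s): [136.94, 136.94, 180, 180, 180, 180].

INTERFACE

Orientations are given as a 3x3 rotation matrix whose columns are the frame's x, y, z axes.
In Python, from station import r, optics, close_job gives the robot as it stands.
- The arm moves only by the tool step_arm, never from a script. Its argument "targets" is a list that holds one entry, the list of rows, each a list of 4 numbers: the shift along the tool's x, y, z in cm, then the turn about the tool's z in degrees. A call has 1 to 5 rows; each row shifts and turns the commanded pose from where the row before left it, along the tool's axes as they then stand; what a row does not reach is not made up. A row lasts 1/10 s, in which the tool goes at most 50 mm and 8.59 degrees, less where a joint would pass 70% of its speed; a pose out of reach is approached as far as the arm can. A call is refused whole if a number of a shift passes 5 or a number of a turn 8.59, either way. A call with a gripper value outside its range is refused whole. "jaw" is the opening, from -1 (shut) to 1 (fully open), so that 0 is half open, set as the call begins (left out, the last holds). The fingers move at their own pace and stop on an object; "force" is the grip in N (left out, the last holds). Time passes only in rows, so rows that do not move let the fingers close. It gives the time, the measured TCP pose, the force, the opening and the grip force at its end, in the units of the state.
- r.read_state(): the state, without advancing time (a new reading comes with each control period).
- optics.get_image(name): name is "scene" or "top"; returns a dict with "img" (400x640x3 uint8, blue, green, red), "fx", "fy", "cx", "cy" (pixels), "dist_coeffs" ([k1, k2, p1, p2, k3] as OpenCV has them; the pictures are not rectified), "R" (3x3) and "t" (3): a world point X has camera coordinates R X + t. Camera axes: x right, y down, z forward; pixel columns grow to the right and rows downward; lengths in m; the calibration is good to about 2 mm. A picture is of the moment at which its call begins. There is no depth.
- close_job(): hands the job in; it is judged then, once.
The state is a dict: "clock": time; "joints": joint angles; "qvel": joint speeds; "effort": joint torques, N m; "eef_pos": TCP position; "ee_rot": TCP orientation; "contact_force": force on the tool from outside, world axes, zero at the start; "torque": the same for the moment, N m; "gripper_width": finger opening in m; "gripper_force": force on a finger pad.
Only numpy, scipy, OpenCV 4.12 (cv2) and the standard library are available. Lean on these libraries where they do the work, as an engineer would, in place of code of your own. Each camera call takes 0.05 s, during which the arm holds its last target. There are 200 camera calls.

TASK

The rubber buffer has just been glued onto the wooden stop block of the sliding window. Lay the block flat on the bed of the green screw press, buffer up and centred under the clamp foot, and let go of it; then turn the black T-handle clockwise until the foot meets the buffer and snug it hand-tight by feel, without crushing the fresh glue, and leave it clamped. Do not disturb the glue stick, the roll of tape or the torch.

Things in the scene. Friction and masses are not known exactly. Their poses are not given: they have to be found in the camera images.
- stop_block: loose wooden block, brown, 170 (x) x 62 (y) x 25 (z) mm, 0.37 kg; origin at the centre of its underside, x along its length, z up. A black rubber buffer 46 x 58 x 8 mm is glued on its top, centred at x = +55 mm (30 mm from the +x end). Grasp it across the 62 mm width towards the plain -x end, for example at x = -60 mm
- buffer_top (a point): centre of the top face of the rubber buffer, on the block at x = +55, y = 0, z = +33 mm; axes as the block
- press: green cast C-frame screw press fixed to the desk, foot 190 x 92 mm, 136 mm high over the screw; origin on the desk below the vertical screw axis. Its open mouth faces its -x, the spine stands at +x. The flat steel bed, top at z = 20 mm, reaches from x = -98 to +30 mm and is 74 mm wide. The underside of the upper arm's boss is at z = 97 mm
- under_foot (a point): point on the bed surface, on the screw axis, 20 mm above the press's origin; axes as the press
- back_stop (a point): centre of the face of the steel back stop, a low plate 60 mm wide across the end of the bed at the press's x = +30 mm, z = 20 to 42 mm: a block whose +x end touches it has its buffer centre under the screw; axes as the press
- handle: black T-handle on the vertical screw, with the steel clamp foot that turns with it. Grip bar 92 mm long (its x), 15 mm thick (y), 18 mm high with red end caps; origin at the bar's centre, z up. Quick right-hand thread: clockwise seen from above it sinks 20 mm a turn (3.2 mm per rad) and it stays where it is left. From its start it runs 4 to 6 rad before the foot meets the buffer
- foot_face (a point): centre of the clamp foot's flat underside (20 mm across, 31 mm at its widest), 108 mm below the handle's origin. Turning takes about 0.2 N m while the foot is clear. Once it bears on the buffer, each further 0.1 rad adds about 0.08 N m and 20 N of clamp force (stiff rubber cushion): hand-tight is a rise of about 0.3 N m, about 60 N; a rise of 0.6 N m is too much
- glue_stick: bystander: white and green glue stick standing upright, 25 mm across, 88 mm high; origin under it
- tape: bystander: roll of brown tape lying flat, 93 x 91 x 48 mm; origin under its centre
- torch: bystander: black torch lying along its y axis, 124 mm long, 36 mm high; origin under its centre

How it is judged:
By the outcome, as a careful person would: the job done as asked, in the order asked, and still so for the second after the job is handed in, with the robot touching nothing.
It also fails if it takes over 70 s, if anything falls off the work surface, if the arm or the gripper's body presses on something with over 40 N, if the wrist force passes 120 N, or if a joint passes its speed limit or range.

## Working session

There is one attempt and no reset: what is moved stays moved. The work goes in short steps, Python scripts to look and compute and a tool call to move; the robot and the scene stay as the last step left them, time stands still between calls to the robot, and variables do not carry over. Pictures are saved under pics/ and viewed, at most 13 in all, crops included, and the job is handed in when it is done.

Besides the shell and the picture viewer there is one more tool, called after "Call:" as a command line: name --argument value ..., lists and objects as JSON in quotes. step_arm: Moves the arm, as the interface text tells. Its arguments: {"type":"object","properties":{"targets":{"type":"array"},"jaw":{"type":"number"},"force":{"type":"number"}},"required":["targets"]}

```bash
ls; mkdir -p pics
python3 - <<'E'
from station import r, optics
import cv2, numpy as np
for n in("scene","top"):
    d=optics.get_image(n); cv2.imwrite(f"pics/{n}0.png",d["img"])
    print(n,{k:np.round(v,4).tolist() for k,v in d.items() if k!="img"}, (-np.array(d["R"]).T@d["t"]).round(3))
s=r.read_state(); print(s, r.hold_point_z)
E
```

```text
pics
scene {'fx': 471.1026, 'fy': 471.1026, 'cx': 325.4915, 'cy': 192.3004, 'dist_coeffs': [-0.1002, 0.0, 0.0, 0.0, 0.0], 'R': [[-0.9996, -0.0233, -0.0162], [0.0037, 0.4592, -0.8883], [0.0281, -0.888, -0.4589]], 't': [0.5898, 0.1265, 1.0822]} [0.559 0.917 0.619]
top {'fx': 433.8193, 'fy': 433.8193, 'cx': 319.9985, 'cy': 196.3341, 'dist_coeffs': [-0.0355, 0.0, 0.0, 0.0, 0.0], 'R': [[-0.0282, -0.999, -0.0336], [-0.9867, 0.0333, -0.1594], [0.1604, 0.0286, -0.9866]], 't': [0.0047, 0.6217, 1.323]} [ 0.401 -0.054  1.405]
{'clock': 0.1, 'joints': array([-7.29425550e+01,  2.05935921e+01,  8.65946310e+01,  3.41198243e-04,
        7.29083057e+01, -6.59388564e+00]), 'qvel': array([-0.0081246 , -0.10497024, -0.15579866, -0.03893201, -0.02599965,
        0.06967677]), 'effort': array([ 8.86208636e-04, -5.28652918e+01, -2.79349065e+01, -1.83980619e-04,
        4.91327868e-03, -3.16662306e-05]), 'eef_pos': array([ 0.24051926, -0.54899526,  0.23052764]), 'ee_rot': array([[ 9.16004446e-01,  4.01167815e-01, -4.88745661e-04],
       [ 4.01168063e-01, -9.16003049e-01,  1.61230614e-03],
       [ 1.99112815e-04, -1.67294874e-03, -9.99998581e-01]]), 'contact_force': array([-0.45811819,  0.81531177, -0.20132299]), 'torque': array([0.00118335, 0.03248329, 0.03257172]), 'gripper_force': 0.0, 'gripper_width': 0.08568372352993574} 0.0187
```

View pics/scene0.png

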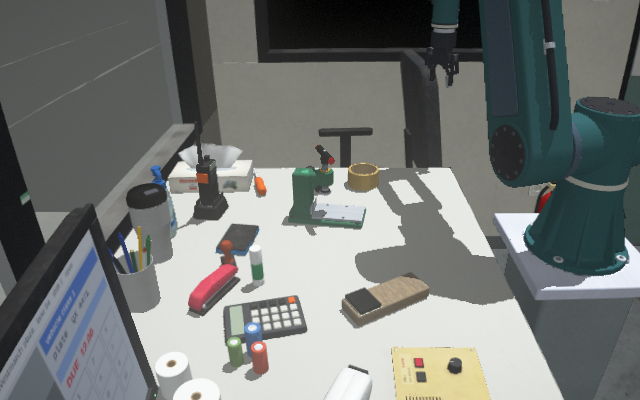

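View pics/top0.png

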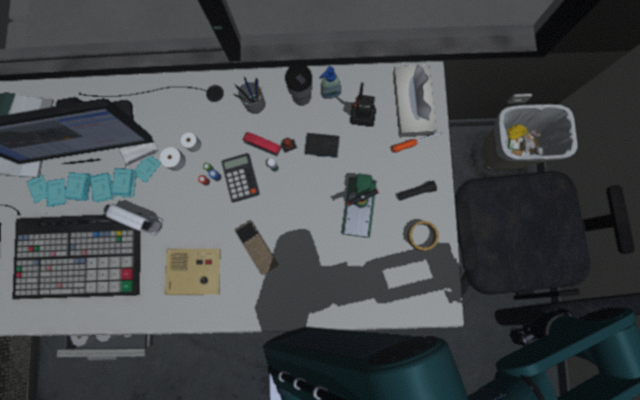

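The scene view shows the block near (386,298) with its buffer at the left end, and the press at (325,200). In the top view the block is at (257,248) with its buffer at upper left, and the press is at (360,205) with its mouth toward the robot. I'll enlarge both.

```bash
cat > h.py <<'E'
import cv2, numpy as np
from station import r, optics
def ray(d,uv):
    K=np.array([[d["fx"],0,d["cx"]],[0,d["fy"],d["cy"]],[0,0,1.]])
    p=cv2.undistortPoints(np.array(uv,float).reshape(-1,1,2),K,np.array(d["dist_coeffs"],float)).reshape(-1,2)
    R=np.array(d["R"]);t=np.array(d["t"])
    return -R.T@t, np.c_[p,np.ones(len(p))]@R
def onz(d,uv,z):
    c,v=ray(d,uv); return c+v*((z-c[2])/v[:,2])[:,None]
def proj(d,X):
    K=np.array([[d["fx"],0,d["cx"]],[0,d["fy"],d["cy"]],[0,0,1.]])
    return cv2.projectPoints(np.array(X,float).reshape(-1,3),cv2.Rodrigues(np.array(d["R"]))[0],np.array(d["t"],float),K,np.array(d["dist_coeffs"]))[0].reshape(-1,2)
def crop(d,x,y,w,h,s): return cv2.resize(d["img"][y:y+h,x:x+w],None,fx=s,fy=s,interpolation=cv2.INTER_CUBIC)
E
python3 - <<'E'
from h import *
s=optics.get_image("scene");t=optics.get_image("top")
a=np.hstack([crop(t,225,210,60,75,5),crop(t,315,160,80,75,5)]);b=np.hstack([crop(s,335,260,100,70,3.5),crop(s,285,140,100,70,3.5)])
b=b[:, :700]
b=cv2.copyMakeBorder(b,0,0,0,700-b.shape[1],0)
im=np.vstack([a,b]);im=im[:600];cv2.imwrite("pics/c1.png",im);print(im.shape)
E
```

```text
(600, 700, 3)
```

View pics/c1.png

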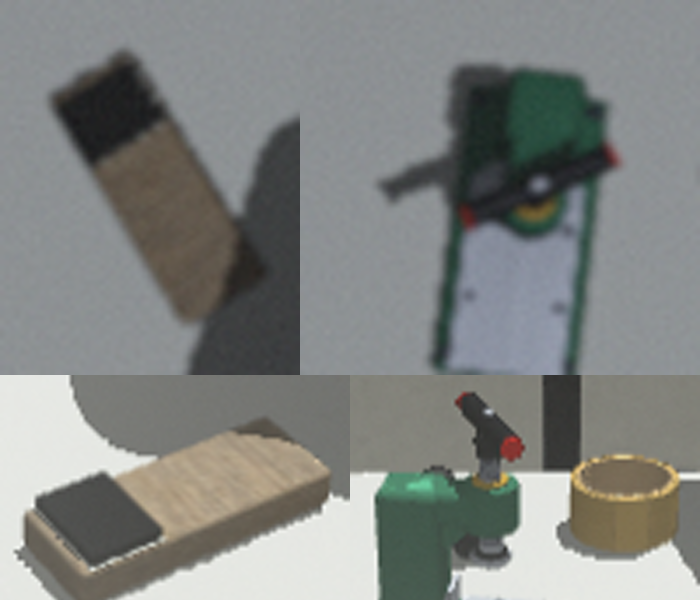

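Run:
```python
from h import *
s=optics.get_image("scene");t=optics.get_image("top")
np.set_printoptions(precision=4,suppress=True)
b=onz(t,[[235.4,229.4],[250,220.4],[278,263.6],[262.4,274.4]],0.02);print(b)
c=b.mean(0);print("c",c,[np.linalg.norm(b[i]-b[(i+1)%4]) for i in range(4)])
ax=(b[0]+b[1]-b[2]-b[3]);print("blockyaw",np.degrees(np.arctan2(ax[1],ax[0])))
h=onz(t,[[348.6,203.4],[377.6,191.4],[363.2,197]],0.178);print("handle",h,np.degrees(np.arctan2(*(h[1]-h[0])[1::-1])),np.linalg.norm(h[0]-h[1]))
# handle caps in scene, triangulate
S=[[285+(466-350)/3.5,140+(401-375)/3.5],[285+(512-350)/3.5,140+(448-375)/3.5]]
T=[[377.6,191.4],[348.6,203.4]]
for a in(0,1):
  for bb in (0,1):
    c1,v1=ray(s,[S[a]]);c2,v2=ray(t,[T[bb]]);v1=v1[0];v2=v2[0]
    A=np.c_[v1,-v2];x,res,_,_=np.linalg.lstsq(A,c2-c1,rcond=None)
    print(a,bb,(c1+v1*x[0]+c2+v2*x[1])/2,res)
# steel bed by colour
hsv=cv2.cvtColor(t["img"],cv2.COLOR_BGR2HSV)
m=((hsv[...,0]>110)&(hsv[...,0]<140)&(hsv[...,1]>15)).astype(np.uint8);m[:160]=0;m[245:]=0;m[:,:335]=0;m[:,390:]=0
n,l,st,ce=cv2.connectedComponentsWithStats(m);print(st[1:][st[1:,4]>100])
g=((hsv[...,0]>60)&(hsv[...,0]<95)&(hsv[...,1]>90)).astype(np.uint8);g[:160]=0;g[245:]=0;g[:,:335]=0;g[:,390:]=0
e=onz(t,[[342.4,234],[369.4,235]],0.02);print("bed front",e)
for z,nm,q in((0.012,"L edge",[[342,233],[346.5,203]]),(0.012,"R",[[370.5,235],[374.5,203]])):
    w=onz(t,q,z);print(nm,w,np.degrees(np.arctan2(*(w[1]-w[0])[1::-1])))
ys,xs=np.nonzero(m);print(cv2.minAreaRect(np.c_[xs,ys].astype(np.float32)) if len(xs) else 0)
```

```text
[[0.5278 0.2619 0.02  ]
 [0.5554 0.2144 0.02  ]
 [0.4151 0.1255 0.02  ]
 [0.3826 0.1755 0.02  ]]
c [0.4702 0.1943 0.02  ] [np.float64(0.054949360162109384), np.float64(0.1661510471571499), np.float64(0.05963194463617542), np.float64(0.16892868896714508)]
blockyaw 31.534443653401414
handle [[ 0.5776 -0.0993  0.178 ]
 [ 0.6095 -0.1834  0.178 ]
 [ 0.5947 -0.1416  0.178 ]] -69.2397795614995 0.08997527566403134
0 0 [ 0.6098 -0.1836  0.1768] [0.]
0 1 [ 0.5897 -0.0984  0.2086] [0.0011]
1 0 [ 0.5961 -0.1857  0.1428] [0.0015]
1 1 [ 0.5768 -0.0993  0.1767] [0.]
[[345 195  24  40 337]]
bed front [[ 0.5026 -0.0816  0.02  ]
 [ 0.4967 -0.1672  0.02  ]]
L edge [[ 0.5064 -0.0806  0.012 ]
 [ 0.603  -0.0987  0.012 ]] -10.591836420621084
R [[ 0.4971 -0.1714  0.012 ]
 [ 0.6    -0.1891  0.012 ]] -9.757217665602187
((359.1324462890625, 211.42999267578125), (23.9035701751709, 45.70212936401367), 10.784297943115234)
```

```bash
cat >> h.py <<'E'
def go(x,y,z,yaw):
    "tool-frame shift (cm) after first turning to yaw"
    s=r.read_state();R=s["ee_rot"];cy=np.degrees(np.arctan2(R[1,0],R[0,0]))
    turn=-((yaw-cy+180)%360-180)
    a=np.radians(yaw);T=np.array([[np.cos(a),np.sin(a),0],[np.sin(a),-np.cos(a),0],[0,0,-1]])
    print("turn",round(turn,2),"shift cm",(T.T@(np.array([x,y,z])-s["eef_pos"])*100).round(2),"j6",s["joints"][5].round(1),"F",s["contact_force"].round(1))
E
python3 - <<'E'
from h import *
np.set_printoptions(precision=4,suppress=True)
t=optics.get_image("top");hsv=cv2.cvtColor(t["img"],cv2.COLOR_BGR2HSV)
m=((hsv[...,0]>110)&(hsv[...,0]<140)&(hsv[...,1]>15)).astype(np.uint8);m[:195]=0;m[240:]=0;m[:,:335]=0;m[:,390:]=0
L=[];Rr=[]
for v in range(208,230):
    u=np.nonzero(m[v])[0]
    if len(u)>10:L.append([u[0],v]);Rr.append([u[-1]+1,v])
for q in(L,Rr):
    w=onz(t,q,0.02);p=np.polyfit(w[:,0],w[:,1],1);print(len(q),np.degrees(np.arctan(p[0])),"y at x=.5,.594",np.polyval(p,.5),np.polyval(p,.594))
ys,xs=np.nonzero(m);print("front", onz(t,[[355,ys.max()+1]],0.02), ys.max())
# block via saturation mask incl. buffer
for nm,mm in(("wood",(hsv[...,0]<25)&(hsv[...,1]>50)),("dark",hsv[...,2]<60)):
    q=mm.astype(np.uint8);k=np.zeros_like(q);k[215:280,230:282]=1;q*=k
    n,l,st,ce=cv2.connectedComponentsWithStats(q);i=1+st[1:,4].argmax();print(nm,st[i],onz(t,[ce[i]],0.03))
    ys,xs=np.nonzero(l==i);bx=cv2.boxPoints(cv2.minAreaRect(np.c_[xs,ys].astype(np.float32)));print(onz(t,bx,0.03)[:,:2])
go(.415,.160,.23,31.5)
E
```

```text
12 -11.882770968721696 y at x=.5,.594 -0.08767793003021103 -0.10745731747568665
12 -9.113284253431738 y at x=.5,.594 -0.15734230752324974 -0.17242102235991957
front [[ 0.4981 -0.1216  0.02  ]] 234
wood [245 236  28  37 499] [[0.4501 0.1836 0.03  ]]
[[0.4807 0.2332]
 [0.5082 0.1846]
 [0.4107 0.1274]
 [0.3837 0.1756]]
dark [236 223  22  20 244] [[0.5174 0.2241 0.03  ]]
[[0.5223 0.2601]
 [0.5519 0.2132]
 [0.5135 0.1881]
 [0.484  0.2349]]
turn -7.85 shift cm [ 51.93 -51.38   0.11] j6 -6.6 F [0.3 0.6 0.1]
```

Call:
step_arm --targets '[[[0, 0, 0, -7.4], [3, 0, 0, 0], [3, 0, 0, 0], [3, 0, 0, 0], [3, 0, 0, 0]]]' --jaw 1 --force 100

```text
clock: 0.85
eef_pos: [0.3443, -0.4871, 0.2313]
ee_rot: [[0.857, 0.515, 0.0], [0.515, -0.857, 0.0], [0.0, -0.0, -1.0]]
contact_force: [-0.4, -0.1, -0.2]
gripper_width: 0.0854
gripper_force: 0.0
```

Call:
step_arm --targets '[[[2.5, -3.2, 0, 0], [2.5, -3.2, 0, 0], [2.5, -3.2, 0, 0], [2.5, -3.2, 0, 0], [2.5, -3.2, 0, 0]]]'

```text
clock: 1.35
eef_pos: [0.368, -0.2846, 0.2314]
ee_rot: [[0.857, 0.516, 0.0], [0.516, -0.857, -0.0], [0.0, 0.0, -1.0]]
contact_force: [0.5, 0.5, -0.4]
gripper_width: 0.0852
gripper_force: 0.0
```

Call:
step_arm --targets '[[[2.5, -3.2, 0, 0], [2.5, -3.2, 0, 0], [2.5, -3.2, 0, 0], [2.5, -3.2, 0, 0], [2.5, -3.2, 0, 0]]]'

```text
clock: 1.85
eef_pos: [0.3926, -0.0831, 0.2316]
ee_rot: [[0.857, 0.515, 0.001], [0.515, -0.857, -0.0], [0.001, 0.0, -1.0]]
contact_force: [1.0, 0.5, -1.3]
gripper_width: 0.0854
gripper_force: 0.0
```

Call:
step_arm --targets '[[[2.5, -3.2, 0, 0], [2.5, -3.2, 0, 0], [2.5, -3.2, 0, 0], [2.5, -3.2, 0, 0], [2.5, -3.2, 0, 0]]]'

```text
clock: 2.35
eef_pos: [0.4172, 0.1187, 0.2316]
ee_rot: [[0.857, 0.516, 0.001], [0.516, -0.857, 0.0], [0.001, 0.0, -1.0]]
contact_force: [0.1, 0.3, -0.2]
gripper_width: 0.0852
gripper_force: 0.0
```

Run:
```python
from h import *
s=r.read_state();print(s["eef_pos"],s["clock"],s["ee_rot"][:,2]);go(.415,.162,.08,31)
```

```text
[0.41719238 0.118713   0.23160923] 2.35 [ 8.24955154e-04  9.70982781e-05 -9.99999655e-01]
turn 0.06 shift cm [ 2.04 -3.82 15.16] j6 65.7 F [ 0.1  0.3 -0.2]
```

Call:
step_arm --targets '[[[1, -1.9, 2.5, 0], [1, -1.9, 3.5, 0], [0, 0, 3.2, 0], [0, 0, 3, 0], [0, 0, 0, 0]]]'

```text
clock: 2.85
eef_pos: [0.4117, 0.1594, 0.1065]
ee_rot: [[0.856, 0.516, -0.007], [0.516, -0.856, -0.001], [-0.007, -0.002, -1.0]]
contact_force: [-1.0, 0.6, 0.1]
gripper_width: 0.0854
gripper_force: 0.0
```

Run:
```python
from h import *
t=optics.get_image("top");s=optics.get_image("scene")
go(.415,.162,.003,31)
im=np.hstack([crop(t,215,200,80,100,4),crop(s,320,200,120,140,2.857)]);cv2.imwrite("pics/c2.png",im);print(im.shape)
```

```text
turn 0.05 shift cm [ 0.15 -0.17 10.65] j6 71.1 F [0.1 0.4 0.8]
(400, 663, 3)
```

View pics/c2.png

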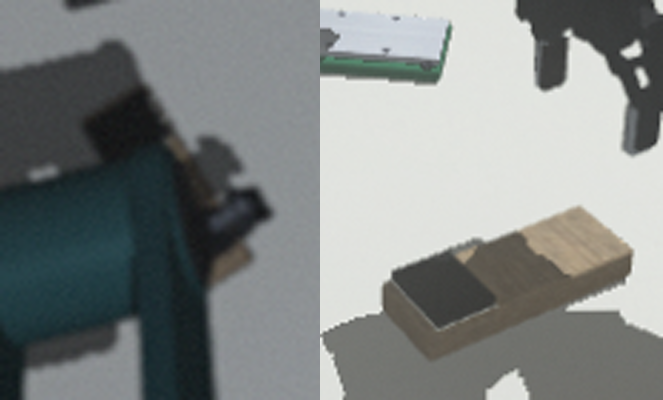

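The picture shows the gripper over the plain end of the block (crop pixel 610,250), with the fingers straddling it. I'll descend.

Call:
step_arm --targets '[[[0.1, -0.1, 3, 0], [0, 0, 3, 0], [0, 0, 2.5, 0], [0, 0, 1, 0], [0, 0, 0, 0]]]'

```text
clock: 3.45
eef_pos: [0.4155, 0.1612, 0.0146]
ee_rot: [[0.857, 0.515, -0.0], [0.515, -0.857, 0.0], [-0.0, -0.0, -1.0]]
contact_force: [0.3, -0.1, 0.5]
gripper_width: 0.0852
gripper_force: 0.0
```

Call:
step_arm --targets '[[[0, 0, 0.5, 0], [0, 0, 0.3, 0], [0, 0, 0, 0]]]'

```text
clock: 3.75
eef_pos: [0.4156, 0.1613, 0.0069]
ee_rot: [[0.857, 0.516, 0.001], [0.516, -0.857, 0.0], [0.001, 0.0, -1.0]]
contact_force: [-0.9, -0.3, -0.7]
gripper_width: 0.0855
gripper_force: 0.0
```

Call:
step_arm --targets '[[[0, 0, 0, 0], [0, 0, 0, 0], [0, 0, 0, 0], [0, 0, 0, 0], [0, 0, 0, 0]]]' --jaw -1 --force 90

```text
clock: 4.25
eef_pos: [0.4152, 0.1614, 0.0073]
ee_rot: [[0.856, 0.516, 0.001], [0.516, -0.856, 0.0], [0.001, 0.0, -1.0]]
contact_force: [-1.8, 0.3, 12.1]
gripper_width: 0.0596
gripper_force: 95.2
```

Call:
step_arm --targets '[[[0, 0, -1, 0], [0, 0, -2, 0], [0, 0, -3, 0], [0, 0, -3, 0], [0, 0, -1, 0]]]'

```text
clock: 4.75
eef_pos: [0.4162, 0.1615, 0.1089]
ee_rot: [[0.857, 0.516, 0.004], [0.516, -0.857, 0.001], [0.004, 0.001, -1.0]]
contact_force: [0.9, 0.2, -3.2]
gripper_width: 0.0596
gripper_force: 98.3
```

Call:
step_arm --targets '[[[0, 0, 0, 8.3], [0, 0, 0, 8.3], [0, 0, 0, 8.3], [0, 0, 0, 8.3], [0, 0, 0, 8.3]]]'

```text
clock: 5.25
eef_pos: [0.4141, 0.161, 0.1056]
ee_rot: [[0.982, -0.187, -0.002], [-0.187, -0.982, -0.0], [-0.002, 0.001, -1.0]]
contact_force: [-0.3, 0.1, -3.3]
gripper_width: 0.0595
gripper_force: 98.3
```

Run:
```python
from h import *
s=r.read_state();print(s["eef_pos"],s["gripper_width"],s["contact_force"],s["torque"])
t=optics.get_image("top");s=optics.get_image("scene")
go(.3875,-.1027,.10,-10.5)
im=np.hstack([crop(t,215,170,120,120,3.33),crop(s,280,190,140,140,2.857)]);cv2.imwrite("pics/c3.png",im);print(im.shape)
```

```text
[0.41414932 0.16104014 0.10563896] 0.05947094157771902 [-0.30500315  0.14441437 -3.30318218] [0.00635641 0.20796969 0.00762388]
turn -0.03 shift cm [ 2.18 26.42  0.57] j6 112.8 F [ 0.2 -0.8 -2.2]
(400, 800, 3)
```

View pics/c3.png

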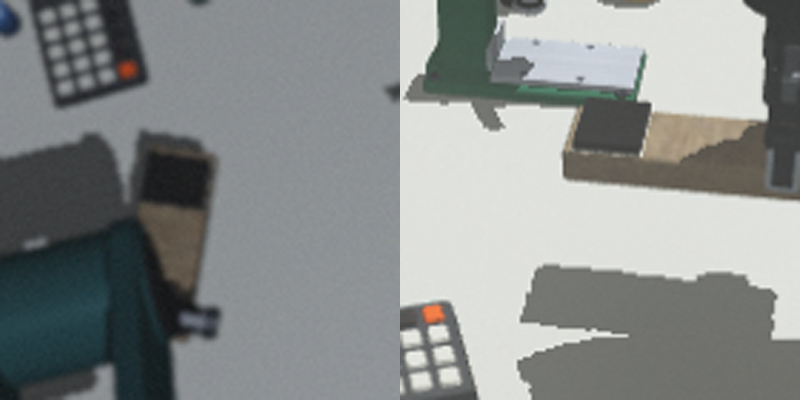

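The block is held level, with the buffer up and at scene crop (610,128).

```bash
cat >> h.py <<'E'
def tri(s,t,S,T):
    out=[]
    for a,b in zip(S,T):
        c1,v1=ray(s,[a]);c2,v2=ray(t,[b]);v1=v1[0];v2=v2[0]
        x=np.linalg.lstsq(np.c_[v1,-v2],c2-c1,rcond=None)[0];out.append((c1+v1*x[0]+c2+v2*x[1])/2)
    return np.array(out)
E
python3 - <<'E'
from h import *
np.set_printoptions(precision=4,suppress=True)
t=optics.get_image("top");s=optics.get_image("scene")
S=np.array([(574,147),(585,102),(650,102),(642,157)],float);S=np.c_[280+(S[:,0]-400)/2.857,190+S[:,1]/2.857]
T=np.array([(147,150),(212,158),(205,208),(141,200)])/3.333+[215,170]
P=tri(s,t,S,T);print(P,P.mean(0))
st=r.read_state();p=st["eef_pos"];R=st["ee_rot"];print("buffer centre in tool cm",R.T@(P.mean(0)-p)*100)
Q=onz(t,T,p[2]+.026);c=Q.mean(0);print(Q,R.T@(c-p)*100);e=Q[0]+Q[1]-Q[2]-Q[3];print(np.degrees(np.arctan2(e[1],e[0])))
E
```

```text
[[0.5569 0.1665 0.1262]
 [0.5484 0.1083 0.1255]
 [0.5035 0.1147 0.1293]
 [0.5123 0.173  0.1225]] [0.5303 0.1406 0.1259]
buffer centre in tool cm [11.7598 -0.0405 -2.0153]
[[0.5582 0.1654 0.1319]
 [0.5492 0.1074 0.1319]
 [0.505  0.1142 0.1319]
 [0.5138 0.1711 0.1319]] [11.9062  0.045  -2.6142]
-7.988115402287514
```

Call:
step_arm --targets '[[[0.2, 3, 0, 0], [0.2, 3.5, 0, 0], [0.2, 3.5, 0, 0], [0.2, 3.5, 0, 0], [0.2, 3.5, 0, 0]]]'

```text
clock: 5.95
eef_pos: [0.3936, -0.009, 0.1062]
ee_rot: [[0.984, -0.177, -0.0], [-0.177, -0.984, 0.0], [-0.0, -0.0, -1.0]]
contact_force: [-0.0, 0.7, -2.2]
gripper_width: 0.0594
gripper_force: 98.5
```

Call:
step_arm --targets '[[[0.2, 3.5, 0, 0], [0.2, 3, 0, 0], [0.2, 2, 0, 0], [0, 0.9, 0, 0], [0, 0, 0, 0]]]'

```text
clock: 6.45
eef_pos: [0.3828, -0.102, 0.1062]
ee_rot: [[0.983, -0.182, -0.0], [-0.182, -0.983, 0.0], [-0.0, -0.0, -1.0]]
contact_force: [0.3, 0.2, -1.5]
gripper_width: 0.0597
gripper_force: 98.4
```

Run:
```python
from h import *
t=optics.get_image("top");s=optics.get_image("scene")
print(r.read_state()["eef_pos"]);go(.3875,-.1027,.040,-10.5)
im=np.hstack([crop(t,290,150,120,120,3.33),crop(s,280,130,140,140,2.857)]);cv2.imwrite("pics/c4.png",im)
```

```text
[ 0.3825431  -0.10060731  0.10614874]
turn 0.09 shift cm [0.53 0.12 6.61] j6 75.6 F [-0.5  0.2 -3.4]
```

View pics/c4.png

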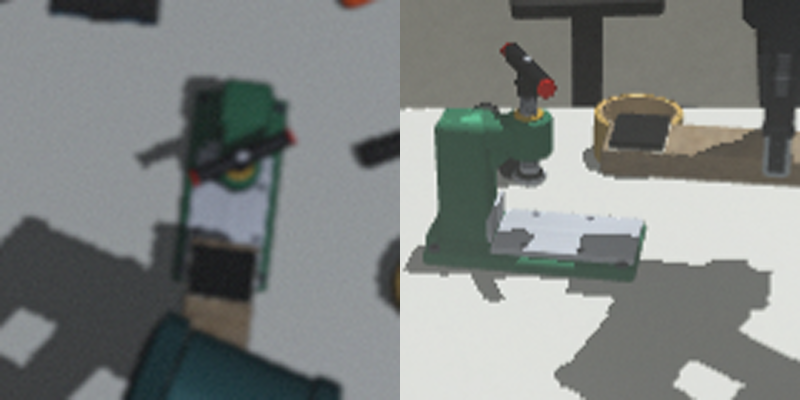

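Run:
```python
from h import *
t=optics.get_image("top");g=cv2.cvtColor(crop(t,290,150,120,120,8),cv2.COLOR_BGR2HSV)
V=g[...,2].astype(int)
# dark buffer mask
c0=(222*8/3.33,272*8/3.33)
m=((V<60)).astype(np.uint8);m[:int(242*2.4)]=0;m[int(305*2.4):]=0;m[:,:int(185*2.4)]=0;m[:,int(260*2.4):]=0
n,l,st,ce=cv2.connectedComponentsWithStats(m);i=1+st[1:,4].argmax();ys,xs=np.nonzero(l==i)
rc=cv2.minAreaRect(np.c_[xs,ys].astype(np.float32));b=cv2.boxPoints(rc)/8+[290,150]
z=r.read_state()["eef_pos"][2]+.022
w=onz(t,b,z);print(w[:,:2].round(4),w.mean(0).round(4),st[i],rc)
for k in range(4):
    e=w[(k+1)%4]-w[k];print(np.linalg.norm(e).round(4),np.degrees(np.arctan2(e[1],e[0])).round(1))
# press green edges + steel: left/right borders of steel by row
S=((g[...,0]>110)&(g[...,0]<140)&(g[...,1]>15));out=[[],[]]
for v in range(int(200*2.4),int(232*2.4),4):
    u=np.nonzero(S[v,400:700])[0]
    if len(u)>50: out[0].append([(400+u[0])/8+290,v/8+150]);out[1].append([(401+u[-1])/8+290,v/8+150])
for q in out:
    w=onz(t,q,.02);p=np.polyfit(w[:,0],w[:,1],1);print(len(q),np.degrees(np.arctan(p[0])).round(2),np.polyval(p,[.55,.594]).round(4))
```

```text
[[ 0.4829 -0.0811]
 [ 0.5291 -0.09  ]
 [ 0.5174 -0.152 ]
 [ 0.4713 -0.1427]] [ 0.5002 -0.1164  0.1282] [  444   580   164   147 19639] ((519.4942016601562, 653.9818725585938), (171.89114379882812, 127.96851348876953), 8.820380210876465)
0.0471 -10.9
0.0631 -100.7
0.047 168.7
0.0627 79.4
19 -5.19 [-0.1003 -0.1043]
19 -5.43 [-0.1679 -0.1721]
```

Run:
```python
from h import *
t=optics.get_image("top");im=cv2.imread("pics/top0.png");s=8
g=cv2.resize(im[150:250,325:400],None,fx=s,fy=s,interpolation=cv2.INTER_CUBIC);h=cv2.cvtColor(g,cv2.COLOR_BGR2HSV)
m=(((h[...,0]>60)&(h[...,0]<100)&(h[...,1]>70))|((h[...,0]>110)&(h[...,0]<140)&(h[...,1]>17))).astype(np.uint8)
n,l,st,ce=cv2.connectedComponentsWithStats(m);i=1+st[1:,4].argmax();m=l==i
out=[[],[]]
for v in range(55*s,80*s,3):
    u=np.nonzero(m[v])[0];out[0].append([u[0]/s+325,v/s+150]);out[1].append([(u[-1]+1)/s+325,v/s+150])
for q in out:
    w=onz(t,q,.008);p=np.polyfit(w[:,0],w[:,1],1);print(np.degrees(np.arctan(p[0])).round(2),np.polyval(p,[.5,.55,.594]).round(4),np.std(w[:,1]-np.polyval(p,w[:,0])).round(4))
bot=[]
for u in range(20*s,42*s,3):
    v=np.nonzero(m[:,u])[0]; bot.append([u/s+325,(v[-1]+1)/s+150])
w=onz(t,bot,.008);p=np.polyfit(w[:,1],w[:,0],1);print("front yaw",-np.degrees(np.arctan(p[0])).round(2),np.std(w[:,0]-np.polyval(p,w[:,1])),np.polyval(p,-.123))
# scene view: front-left long edge of bed
```

```text
Traceback (most recent call last):
IndexError: index 0 is out of bounds for axis 0 with size 0
```

Run:
```python
from h import *
np.set_printoptions(precision=4,suppress=True)
t=optics.get_image("top");im=cv2.imread("pics/top0.png");s=8
g=cv2.resize(im[150:250,325:400],None,fx=s,fy=s,interpolation=cv2.INTER_CUBIC)
gf=cv2.GaussianBlur(g,(0,0),4);d=gf.astype(int);d=np.abs(d-np.median(d[80*s:95*s,50*s:70*s].reshape(-1,3),0)).sum(2)
m=d>35
out=[[],[]]
for v in range(57*s,82*s,4):
    u=np.nonzero(m[v,10*s:60*s])[0]
    if len(u)<150: continue
    out[0].append([u[0]/s+335,v/s+150]);out[1].append([(u[-1]+1)/s+335,v/s+150])
for q in out:
    w=onz(t,q,.008);p=np.polyfit(w[:,0],w[:,1],1);print(len(q),np.degrees(np.arctan(p[0])).round(2),np.polyval(p,[.5,.55,.594]),np.std(w[:,1]-np.polyval(p,w[:,0])))
bot=[]
for u in range(21*s,41*s,4):
    v=np.nonzero(m[50*s:,u])[0]
    if len(v): bot.append([u/s+325,(v[-1]+1)/s+200])
w=onz(t,bot,.008);p=np.polyfit(w[:,1],w[:,0],1);print("front yaw",-np.degrees(np.arctan(p[0])).round(2),np.std(w[:,0]-np.polyval(p,w[:,1])),np.polyval(p,-.123))
```

```text
3 -9.15 [-0.0741 -0.0821 -0.0892] 9.592396702812875e-05
3 -16.59 [-0.164  -0.1789 -0.192 ] 4.4397683996435755e-09
front yaw -9.13 0.0002738777887568739 0.49151914368011174
```

Call:
step_arm --targets '[[[0, 0.5, 1, -0.5], [0, 0, 2, 0], [0, 0, 2, 0], [0, 0, 1.6, 0], [0, 0, 0, 0]]]'

```text
clock: 7.2
eef_pos: [0.3804, -0.1054, 0.0384]
ee_rot: [[0.985, -0.172, -0.004], [-0.172, -0.985, 0.002], [-0.004, -0.001, -1.0]]
contact_force: [0.9, 0.1, -2.8]
gripper_width: 0.0594
gripper_force: 98.4
```

Call:
step_arm --targets '[[[1, 0, 0, 0], [1.2, 0, 0, 0], [1.2, 0, 0, 0], [0.6, 0, 0, 0], [0, 0, 0, 0]]]'

```text
clock: 7.7
eef_pos: [0.4237, -0.1139, 0.0408]
ee_rot: [[0.985, -0.172, 0.003], [-0.172, -0.985, -0.001], [0.003, 0.001, -1.0]]
contact_force: [-0.3, -0.2, -3.2]
gripper_width: 0.0596
gripper_force: 98.5
```

Run:
```python
from h import *
t=optics.get_image("top");s=optics.get_image("scene")
print(r.read_state()["eef_pos"]);go(.4776,-.1204,.040,-10)
im=np.hstack([crop(t,320,165,70,80,5),crop(s,300,140,110,100,4)]);cv2.imwrite("pics/c5.png",im)
```

```text
[ 0.42129105 -0.1129745   0.04042491]
turn 0.07 shift cm [ 5.67 -0.25  0.04] j6 75.8 F [-0.1 -0.3 -3.5]
```

View pics/c5.png

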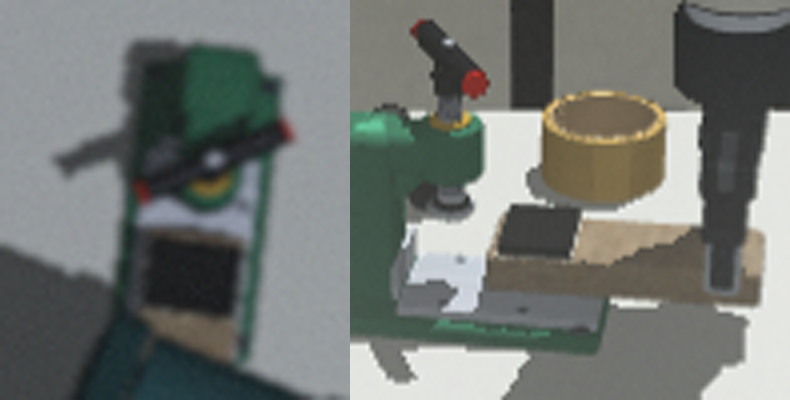

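Run:
```python
from h import *
np.set_printoptions(precision=1,suppress=True)
t=optics.get_image("top")
def rect(o,yaw,x0,x1,y0,y1,z):
    a=np.radians(yaw);return [[o[0]+x*np.cos(a)-y*np.sin(a),o[1]+x*np.sin(a)+y*np.cos(a),z] for x,y in((x0,y0),(x1,y0),(x1,y1),(x0,y1))]
st=r.read_state();p=st["eef_pos"]
f=lambda P:((proj(t,P)-[320,165])*5).round(0).tolist()
for yaw in(-10,-7): print("buffer",yaw,f(rect(p,yaw,.0955,.1415,-.029,.029,p[2]+.022)))
for yaw in(-10,-7): print("foot",yaw,f(rect((.594,-.141),yaw,-.098,0,-.046,.046,.01)),"steel",f(rect((.594,-.141),yaw,-.098,0,-.037,.037,.02)))
print("hub",f([[.594,-.141,.18]]))
```

```text
buffer -10 [[236.0, 324.0], [246.0, 251.0], [153.0, 238.0], [143.0, 311.0]]
buffer -7 [[229.0, 321.0], [234.0, 247.0], [141.0, 239.0], [135.0, 313.0]]
foot -10 [[249.0, 362.0], [269.0, 212.0], [128.0, 192.0], [107.0, 342.0]] steel [[237.0, 359.0], [256.0, 208.0], [142.0, 192.0], [121.0, 343.0]]
foot -7 [[258.0, 359.0], [269.0, 208.0], [127.0, 196.0], [114.0, 346.0]] steel [[245.0, 357.0], [257.0, 205.0], [142.0, 195.0], [129.0, 347.0]]
hub [[215.0, 161.0]]
```

```bash
cat > yaw.py <<'E'
from h import *
def run(z,x0=320,y0=165,ra=(50,60),ub=(344,374)):
    t=optics.get_image("top")
    V=cv2.GaussianBlur(t["img"],(0,0),.5).max(2).astype(float)
    def cross(line,thr):
        k=np.nonzero(np.diff((line<thr).astype(int)))[0]
        return [i+(thr-line[i])/(line[i+1]-line[i]) for i in k]
    L=[];Rg=[]
    for v in range(y0+ra[0],y0+ra[1]):
        line=V[v,ub[0]:ub[1]];c=cross(line,60)
        if v%4==0: print(v,line.astype(int).tolist())
        if len(c)>=2:L.append([c[0]+ub[0],v]);Rg.append([c[-1]+ub[0],v])
    for q in(L,Rg):
        w=onz(t,q,z);p=np.polyfit(w[:,0],w[:,1],1);print(len(q),np.degrees(np.arctan(p[0])).round(2),w.mean(0).round(4),np.std(w[:,1]-np.polyval(p,w[:,0])).round(4))
E
python3 -c "
from yaw import *
run(r.read_state()['eef_pos'][2]+.022)"
```

```text
216 [65, 51, 55, 67, 67, 56, 41, 32, 33, 32, 33, 34, 34, 31, 32, 33, 32, 31, 33, 33, 32, 33, 38, 61, 92, 98, 91, 94, 122, 147]
220 [50, 46, 55, 59, 50, 39, 33, 33, 30, 32, 32, 31, 32, 30, 33, 33, 32, 34, 34, 35, 32, 35, 48, 86, 120, 117, 98, 101, 128, 152]
224 [46, 57, 71, 68, 55, 41, 32, 31, 32, 30, 30, 34, 34, 31, 32, 31, 32, 33, 34, 33, 33, 36, 60, 92, 102, 95, 94, 115, 142, 155]
7 1.4 [ 0.5448 -0.0923  0.0623] 0.0025
7 -6.9 [ 0.5427 -0.1571  0.0623] 0.0005
```

Call:
step_arm --targets '[[[0.5, -0.1, 0.1, 1.5], [1.2, 0, 0, 0], [1.2, 0, 0, 0], [1.2, 0, 0, 0], [0.8, 0, 0, 0]]]'

```text
clock: 8.4
eef_pos: [0.4717, -0.1224, 0.0395]
ee_rot: [[0.98, -0.198, 0.002], [-0.198, -0.98, -0.001], [0.002, 0.0, -1.0]]
contact_force: [0.6, 1.0, -2.9]
gripper_width: 0.0598
gripper_force: 98.5
```

Call:
step_arm --targets '[[[0, 0, 0, 0], [0, 0, 0.3, 0], [0, 0, 0.3, 0], [0, 0, 0.3, 0], [0, 0, 0, 0]]]'

```text
clock: 8.9
eef_pos: [0.4687, -0.1214, 0.0297]
ee_rot: [[0.98, -0.199, -0.001], [-0.199, -0.98, 0.001], [-0.002, -0.0, -1.0]]
contact_force: [0.9, 0.5, -3.0]
gripper_width: 0.0596
gripper_force: 98.5
```

Call:
step_arm --targets '[[[0, 0, 0.15, 0], [0, 0, 0.1, 0], [0, 0, 0, 0]]]'

```text
clock: 9.2
eef_pos: [0.4695, -0.1217, 0.0278]
ee_rot: [[0.98, -0.199, -0.0], [-0.199, -0.98, 0.0], [-0.0, -0.0, -1.0]]
contact_force: [-0.3, -0.2, -2.1]
gripper_width: 0.0594
gripper_force: 98.6
```

Call:
step_arm --targets '[[[0.3, 0, 0, 0], [0.2, 0, 0, 0], [0, 0, 0, 0]]]'

```text
clock: 9.5
eef_pos: [0.4754, -0.123, 0.028]
ee_rot: [[0.98, -0.198, 0.001], [-0.198, -0.98, -0.0], [0.001, 0.0, -1.0]]
contact_force: [0.1, 0.0, -2.5]
gripper_width: 0.0594
gripper_force: 98.6
```

Run:
```python
from h import *
t=optics.get_image("top");s=optics.get_image("scene")
print(r.read_state()["torque"]);go(.4776,-.1204,.027,-10)
im=np.hstack([crop(t,320,165,70,80,5),crop(s,300,140,110,100,4)]);cv2.imwrite("pics/c6.png",im)
```

```text
[-0.01072958  0.00603981 -0.00789374]
turn -1.45 shift cm [ 0.21 -0.29  0.09] j6 78.9 F [ 0.3  0.4 -2. ]
```

View pics/c6.png

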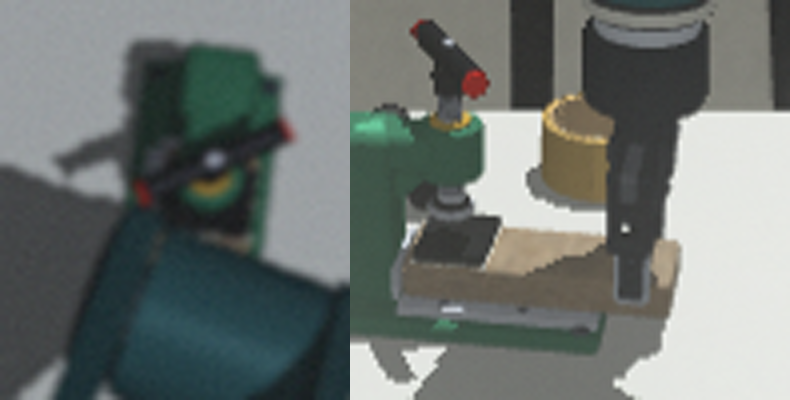

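The block lies on the bed with its +x end near the stop (scene crop 405,265), and the foot is above the buffer. I'll nudge it forward until it touches.

Call:
step_arm --targets '[[[0.2, 0, 0, 0], [0, 0, 0, 0]]]'

```text
clock: 9.8
eef_pos: [0.4767, -0.1232, 0.0278]
ee_rot: [[0.98, -0.198, 0.0], [-0.198, -0.98, 0.0], [0.0, -0.0, -1.0]]
contact_force: [0.9, -0.2, -2.3]
gripper_width: 0.0596
gripper_force: 98.6
```

Call:
step_arm --targets '[[[0.2, 0, 0, 0], [0, 0, 0, 0]]]'

```text
clock: 10.0
eef_pos: [0.4771, -0.1232, 0.0275]
ee_rot: [[0.98, -0.198, -0.003], [-0.198, -0.98, 0.001], [-0.003, -0.0, -1.0]]
contact_force: [-4.0, -1.3, -1.7]
gripper_width: 0.0596
gripper_force: 98.6
```

Call:
step_arm --targets '[[[0.15, 0, 0.1, 0], [0, 0, 0.1, 0], [0, 0, 0, 0]]]'

```text
clock: 10.3
eef_pos: [0.477, -0.1231, 0.0271]
ee_rot: [[0.98, -0.198, -0.004], [-0.198, -0.98, 0.001], [-0.005, -0.0, -1.0]]
contact_force: [-13.2, 0.6, 24.6]
gripper_width: 0.0594
gripper_force: 101.9
```

Run:
```python
from h import *
s=r.read_state();print(s["torque"],s["contact_force"],s["eef_pos"])
```

```text
[ 0.06038167  1.83163768 -0.08421235] [-13.21279251   0.61615628  24.63213203] [ 0.47704636 -0.12312313  0.02707681]
```

Call:
step_arm --targets '[[[-0.1, 0, -0.15, 0], [0, 0, 0, 0]]]'

```text
clock: 10.5
eef_pos: [0.4771, -0.1231, 0.0274]
ee_rot: [[0.98, -0.198, -0.003], [-0.198, -0.98, 0.001], [-0.003, -0.0, -1.0]]
contact_force: [-6.2, 0.3, -1.1]
gripper_width: 0.0594
gripper_force: 98.8
```

Call:
step_arm --targets '[[[0, 0, 0, 0], [0, 0, 0, 0], [0, 0, 0, 0], [0, 0, 0, 0]]]' --jaw 1

```text
clock: 10.9
eef_pos: [0.4797, -0.1239, 0.0275]
ee_rot: [[0.98, -0.199, 0.001], [-0.199, -0.98, -0.0], [0.001, 0.0, -1.0]]
contact_force: [0.2, -0.0, -0.2]
gripper_width: 0.0852
gripper_force: 0.0
```

Call:
step_arm --targets '[[[0, 0, -1, 0], [0, 0, -2, 0], [-1, 0, -4, 0], [-1, 0, -4, 0], [-1, 0, -4, 0]]]'

```text
clock: 11.4
eef_pos: [0.449, -0.1175, 0.1793]
ee_rot: [[0.98, -0.198, 0.0], [-0.198, -0.98, 0.0], [0.0, -0.0, -1.0]]
contact_force: [0.7, -0.4, 0.2]
gripper_width: 0.0855
gripper_force: 0.0
```

Call:
step_arm --targets '[[[-0.5, 0, -3, -8], [0, -2, -3, -8], [0, -4, -1, -8], [0, -4, 0, -8], [0, -4, 0, -8]]]'

```text
clock: 11.9
eef_pos: [0.4205, 0.0209, 0.2488]
ee_rot: [[0.876, 0.482, 0.003], [0.482, -0.876, 0.0], [0.003, 0.001, -1.0]]
contact_force: [0.0, 1.7, 1.2]
gripper_width: 0.0853
gripper_force: 0.0
```

Run:
```python
from h import *
s=r.read_state();print(s["clock"],s["joints"],s["eef_pos"])
t=optics.get_image("top");s=optics.get_image("scene")
im=np.hstack([crop(t,320,165,70,80,5),crop(s,300,140,110,100,4)]);cv2.imwrite("pics/c7.png",im)
```

```text
11.9 [-6.60221403e+00  4.26635857e+00  1.05832495e+02  2.76952501e-02
  6.97182968e+01  5.45499656e+01] [0.42047603 0.02086288 0.24883873]
```

View pics/c7.png

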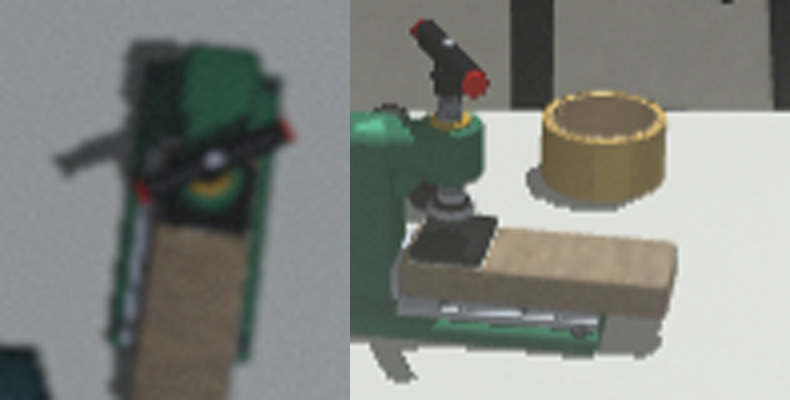

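Run:
```python
from h import *
np.set_printoptions(precision=4,suppress=True)
t=optics.get_image("top");h=cv2.cvtColor(t["img"],cv2.COLOR_BGR2HSV)
m=((h[...,0]<25)&(h[...,1]>40)&(h[...,2]>60)).astype(np.uint8)
m[:210]=0;m[248:]=0;m[:,:335]=0;m[:,380:]=0
L=[];R=[]
for v in range(213,240):
    u=np.nonzero(m[v])[0]
    if len(u)>12:L.append([u[0],v+.5]);R.append([u[-1]+1,v+.5])
a=np.radians(-10)
for q in(L,R):
    w=onz(t,q,.045);p=np.polyfit(w[:,0],w[:,1],1);print(len(q),np.degrees(np.arctan(p[0])),np.polyval(p,[.5,.55,.594]))
    d=w-[.594,-.141,0];print("press-frame y",(-np.sin(a)*d[:,0]+np.cos(a)*d[:,1])[[0,-1]])
go(.594,-.141,.25,111)
```

```text
27 -10.806678945914243 [-0.0977 -0.1072 -0.1156]
press-frame y [0.0249 0.0262]
27 -10.893932407356447 [-0.1561 -0.1657 -0.1742]
press-frame y [-0.0311 -0.0293]
turn -82.25 shift cm [-21.45  10.55  -0.2 ] j6 54.7 F [-0.7 -0.5  0.7]
```

Call:
step_arm --targets '[[[0, 0, 0, -8.2], [0, 0, 0, -8.2], [0, 0, 0, -8.2], [0, 0, 0, -8.2], [0, 0, 0, -8.2]]]'

```text
clock: 12.55
eef_pos: [0.4205, 0.0186, 0.2477]
ee_rot: [[0.346, 0.938, 0.001], [0.938, -0.346, -0.0], [-0.0, 0.001, -1.0]]
contact_force: [0.5, 0.4, 0.4]
gripper_width: 0.0856
gripper_force: 0.0
```

Call:
step_arm --targets '[[[0, 0, 0, -8.2], [0, 0, 0, -8.2], [0, 0, 0, -8.2], [0, 0, 0, -8.2], [0, 0, 0, -8.2]]]'

```text
clock: 13.05
eef_pos: [0.4205, 0.0185, 0.2477]
ee_rot: [[-0.354, 0.935, 0.001], [0.935, 0.354, -0.0], [-0.001, 0.0, -1.0]]
contact_force: [0.4, -0.5, -1.1]
gripper_width: 0.0854
gripper_force: 0.0
```

Call:
step_arm --targets '[[[-3.5, 1.7, 0, 0], [-3.5, 1.7, 0, 0], [-3.5, 1.7, 0, 0], [-3.5, 1.7, 0, 0], [-3.5, 1.7, 0, 0]]]'

```text
clock: 13.55
eef_pos: [0.5621, -0.1171, 0.2476]
ee_rot: [[-0.349, 0.937, 0.001], [0.937, 0.349, -0.001], [-0.001, 0.0, -1.0]]
contact_force: [0.2, 0.7, -0.1]
gripper_width: 0.0853
gripper_force: 0.0
```

Call:
step_arm --targets '[[[-2.5, 1.3, 0, 0], [-1.4, 0.6, 0, 0], [0, 0, 0, 0], [0, 0, 0, 0]]]'

```text
clock: 13.95
eef_pos: [0.5913, -0.144, 0.2471]
ee_rot: [[-0.35, 0.937, -0.001], [0.937, 0.35, 0.001], [0.001, -0.001, -1.0]]
contact_force: [0.5, 1.2, 0.3]
gripper_width: 0.0855
gripper_force: 0.0
```

Run:
```python
from h import *
print(r.read_state()["clock"]);go(.594,-.1412,.167,110.8)
s=optics.get_image("scene");t=optics.get_image("top")
cv2.imwrite("pics/c8.png",np.hstack([crop(t,320,165,70,80,5),crop(s,290,100,110,100,4)]))
```

```text
13.95
turn -0.31 shift cm [0.17 0.35 8.01] j6 -40.7 F [0.5 1.2 0.3]
```

View pics/c8.png

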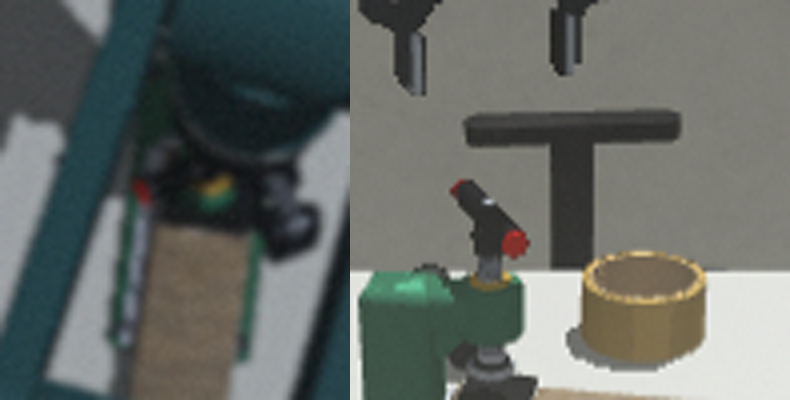

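Call:
step_arm --targets '[[[0.2, 0.35, 2, -0.3], [0, 0, 2.5, 0], [0, 0, 2.4, 0], [0, 0, 1.5, 0], [0, 0, 0, 0]]]'

```text
clock: 14.55
eef_pos: [0.5924, -0.1394, 0.1614]
ee_rot: [[-0.357, 0.934, -0.005], [0.934, 0.357, 0.002], [0.003, -0.004, -1.0]]
contact_force: [-0.0, -0.0, -0.7]
gripper_width: 0.0853
gripper_force: 0.0
```

Call:
step_arm --targets '[[[0, 0, 0, 0], [0, 0, 0, 0], [0, 0, 0, 0], [0, 0, 0, 0], [0, 0, 0, 0]]]' --jaw -1 --force 50

```text
clock: 15.05
eef_pos: [0.5939, -0.1418, 0.1643]
ee_rot: [[-0.356, 0.934, -0.002], [0.934, 0.356, -0.001], [-0.0, -0.002, -1.0]]
contact_force: [-5.5, -0.9, 5.3]
gripper_width: 0.0168
gripper_force: 48.7
```

Call:
step_arm --targets '[[[0, 0, 0, 0], [0, 0, 0, 0], [0, 0, 0, 0]]]'

```text
clock: 15.35
eef_pos: [0.594, -0.1418, 0.1643]
ee_rot: [[-0.356, 0.934, -0.002], [0.934, 0.356, -0.001], [-0.0, -0.002, -1.0]]
contact_force: [-4.3, -1.7, 8.0]
gripper_width: 0.0167
gripper_force: 48.7
```

Run:
```python
from h import *
s=r.read_state();print(s["torque"]);go(.594,-.1412,.163,110.8)
```

```text
[-0.26352181  0.93000044  0.0475946 ]
turn 0.06 shift cm [0.05 0.02 0.13] j6 -40.7 F [-4.3 -1.7  8. ]
```

Call:
step_arm --targets '[[[0, 0, 0.02, 4], [0, 0, 0.03, 6], [0, 0, 0.04, 7], [0, 0, 0.04, 7], [0, 0, 0, 0]]]'

```text
clock: 15.85
eef_pos: [0.5932, -0.1419, 0.1629]
ee_rot: [[0.058, 0.998, -0.003], [0.998, -0.058, -0.001], [-0.001, -0.003, -1.0]]
contact_force: [-5.9, -2.6, 9.1]
gripper_width: 0.0167
gripper_force: 48.8
```

```bash
cat > st.py <<'E'
from h import *
s=r.read_state();R=s["ee_rot"];print(s["clock"],"Tz",s["torque"].round(2),"F",s["contact_force"].round(1),"p",s["eef_pos"].round(4),"yaw",np.degrees(np.arctan2(R[1,0],R[0,0])).round(2),"j6",s["joints"][5].round(1),"w",round(s["gripper_width"],4),"gf",round(s["gripper_force"],1))
E
python3 st.py
```

```text
15.85 Tz [-0.33  1.24  0.04] F [-5.9 -2.6  9.1] p [ 0.5932 -0.1419  0.1629] yaw 86.67 j6 -16.5 w 0.0167 gf 48.8
```

Call:
step_arm --targets '[[[0, 0, 0.045, 8], [0, 0, 0.045, 8], [0, 0, 0.045, 8], [0, 0, 0.045, 8], [0, 0, 0.045, 8]]]'

```text
clock: 16.35
eef_pos: [0.5921, -0.1414, 0.1607]
ee_rot: [[0.688, 0.726, -0.005], [0.726, -0.688, -0.0], [-0.004, -0.003, -1.0]]
contact_force: [-10.1, -0.5, 11.6]
gripper_width: 0.0166
gripper_force: 49.1
```

```bash
python3 st.py
```

```text
16.35 Tz [-0.03  1.78  0.19] F [-10.1  -0.5  11.6] p [ 0.5921 -0.1414  0.1607] yaw 46.55 j6 23.6 w 0.0166 gf 49.1
```

Call:
step_arm --targets '[[[0, 0, 0.045, 8], [0, 0, 0.045, 8], [0, 0, 0.045, 8], [0, 0, 0.045, 8], [0, 0, 0.045, 8]]]'

```text
clock: 16.85
eef_pos: [0.5916, -0.1403, 0.1584]
ee_rot: [[0.993, 0.114, -0.006], [0.114, -0.993, 0.001], [-0.006, -0.002, -1.0]]
contact_force: [-11.6, 3.1, 14.2]
gripper_width: 0.0165
gripper_force: 49.4
```

```bash
python3 st.py
```

```text
16.85 Tz [0.53 1.89 0.14] F [-11.6   3.1  14.2] p [ 0.5916 -0.1403  0.1584] yaw 6.54 j6 63.6 w 0.0165 gf 49.4
```

Call:
step_arm --targets '[[[-0.25, -0.05, 0, 8], [0, 0, 0.03, 8], [0, 0, 0.04, 8], [0, 0, 0.04, 8], [0, 0, 0.045, 8]]]'

```text
clock: 17.35
eef_pos: [0.5917, -0.1392, 0.1564]
ee_rot: [[0.834, -0.552, -0.001], [-0.552, -0.834, 0.003], [-0.003, -0.002, -1.0]]
contact_force: [-2.0, 5.9, 4.9]
gripper_width: 0.0166
gripper_force: 49.2
```

```bash
python3 st.py
```

```text
17.35 Tz [1.03 0.3  0.13] F [-2.   5.9  4.9] p [ 0.5917 -0.1392  0.1564] yaw -33.48 j6 103.6 w 0.0166 gf 49.2
```

Call:
step_arm --targets '[[[0, 0, 0.045, 8], [0, 0, 0.045, 8], [0, 0, 0.045, 8], [0, 0, 0.045, 8], [0, 0, 0.045, 8]]]'

```text
clock: 17.85
eef_pos: [0.5927, -0.1385, 0.1542]
ee_rot: [[0.284, -0.959, 0.001], [-0.959, -0.284, 0.004], [-0.004, -0.002, -1.0]]
contact_force: [0.4, 6.9, 2.9]
gripper_width: 0.0167
gripper_force: 49.0
```

```bash
python3 st.py
```

```text
17.85 Tz [ 1.48 -0.25  0.25] F [0.4 6.9 2.9] p [ 0.5927 -0.1385  0.1542] yaw -73.48 j6 143.6 w 0.0167 gf 49.0
```

Call:
step_arm --targets '[[[0, 0, 0, 0], [0, 0, 0, 0], [0, 0, 0, 0], [0, 0, 0, 0], [0, 0, 0, 0]]]' --jaw 1

```text
clock: 18.35
eef_pos: [0.5925, -0.1412, 0.1537]
ee_rot: [[0.29, -0.957, 0.0], [-0.957, -0.29, -0.0], [0.0, -0.0, -1.0]]
contact_force: [0.4, 0.0, -0.2]
gripper_width: 0.0851
gripper_force: 0.0
```

Call:
step_arm --targets '[[[0, 0, -2, 0], [0, 0, -3, 0], [0, 0, 0, -8.5], [0, 0, 0, -8.5], [0, 0, 0, -8.5]]]'

```text
clock: 18.85
eef_pos: [0.5926, -0.1411, 0.2041]
ee_rot: [[0.678, -0.735, 0.001], [-0.735, -0.678, -0.0], [0.001, -0.0, -1.0]]
contact_force: [-0.6, -0.5, 0.5]
gripper_width: 0.085
gripper_force: 0.0
```

Call:
step_arm --targets '[[[0, 0, 0, -8.5], [0, 0, 0, -8.5], [0, 0, 0, -8.5], [0, 0, 0, -8.5], [0, 0, 0, -8.5]]]'

```text
clock: 19.35
eef_pos: [0.5924, -0.141, 0.2037]
ee_rot: [[0.997, -0.083, -0.0], [-0.083, -0.997, 0.0], [-0.0, -0.0, -1.0]]
contact_force: [0.8, 0.2, -0.1]
gripper_width: 0.0854
gripper_force: 0.0
```

Call:
step_arm --targets '[[[0, 0, 0, -8.5], [0, 0, 0, -8.5], [0, 0, 0, -8.5], [0, 0, 0, -8.5], [0, 0, 0, -8.5]]]'

```text
clock: 19.85
eef_pos: [0.5924, -0.1411, 0.2037]
ee_rot: [[0.791, 0.612, -0.0], [0.612, -0.791, 0.0], [-0.0, -0.0, -1.0]]
contact_force: [0.2, 0.4, -0.3]
gripper_width: 0.0855
gripper_force: 0.0
```

Call:
step_arm --targets '[[[0, 0, 0, -8.5], [0, 0, 0, -8.5], [0, 0, 0, -8.5], [0, 0, 0, -8.5], [0, 0, 0, -8.5]]]'

```text
clock: 20.35
eef_pos: [0.5924, -0.1411, 0.2037]
ee_rot: [[0.17, 0.985, -0.0], [0.985, -0.17, 0.0], [-0.0, -0.0, -1.0]]
contact_force: [0.8, -0.1, -0.4]
gripper_width: 0.0856
gripper_force: 0.0
```

Call:
step_arm --targets '[[[0, 0, 0, -8.5], [0, 0, 0, -8.5], [0, 0, 0, -8.5], [0, 0, 0, -1.5], [0, 0, 0, 0]]]'

```text
clock: 20.85
eef_pos: [0.5924, -0.141, 0.2037]
ee_rot: [[-0.287, 0.958, -0.0], [0.958, 0.287, 0.0], [0.0, -0.0, -1.0]]
contact_force: [-0.1, -0.7, -0.2]
gripper_width: 0.085
gripper_force: 0.0
```

```bash
python3 st.py; python3 -c "
from h import *
go(.5925,-.140,.1535,106.6)"
```

```text
20.85 Tz [-0.05  0.05  0.02] F [-0.1 -0.7 -0.2] p [ 0.5924 -0.141   0.2037] yaw 106.7 j6 -36.6 w 0.085 gf 0.0
turn 0.1 shift cm [0.1  0.04 5.02] j6 -36.6 F [-0.1 -0.7 -0.2]
```

Call:
step_arm --targets '[[[0.1, 0, 2, 0], [0, 0, 2, 0], [0, 0, 1, 0], [0, 0, 0, 0]]]'

```text
clock: 21.25
eef_pos: [0.591, -0.1396, 0.1521]
ee_rot: [[-0.288, 0.958, -0.003], [0.958, 0.288, 0.001], [0.002, -0.003, -1.0]]
contact_force: [0.2, 0.2, 0.3]
gripper_width: 0.0853
gripper_force: 0.0
```

Call:
step_arm --targets '[[[0, 0, 0, 0], [0, 0, 0, 0], [0, 0, 0, 0], [0, 0, 0, 0], [0, 0, 0, 0]]]' --jaw -1 --force 50

```text
clock: 21.75
eef_pos: [0.5931, -0.1399, 0.1545]
ee_rot: [[-0.29, 0.957, 0.002], [0.957, 0.29, 0.0], [-0.001, 0.002, -1.0]]
contact_force: [1.5, 1.0, 3.3]
gripper_width: 0.0165
gripper_force: 48.8
```

Call:
step_arm --targets '[[[0, 0, 0, 0], [0, 0, 0, 0], [0, 0, 0.03, 6], [0, 0, 0.03, 6], [0, 0, 0.03, 6]]]'

```text
clock: 22.25
eef_pos: [0.5932, -0.1399, 0.1536]
ee_rot: [[0.024, 1.0, 0.002], [1.0, -0.024, -0.0], [-0.0, 0.002, -1.0]]
contact_force: [2.2, 1.9, 4.9]
gripper_width: 0.0163
gripper_force: 48.9
```

```bash
python3 st.py
```

```text
22.25 Tz [ 0.34 -0.35  0.16] F [2.2 1.9 4.9] p [ 0.5932 -0.1399  0.1536] yaw 88.62 j6 -18.4 w 0.0163 gf 48.9
```

Call:
step_arm --targets '[[[0, 0, 0.03, 6], [0, 0, 0.03, 6], [0, 0, 0.03, 6]]]'

```text
clock: 22.55
eef_pos: [0.5932, -0.1399, 0.1526]
ee_rot: [[0.332, 0.943, 0.002], [0.943, -0.332, -0.0], [0.001, 0.002, -1.0]]
contact_force: [3.2, 2.2, 5.0]
gripper_width: 0.0168
gripper_force: 48.8
```

```bash
python3 st.py
```

```text
22.55 Tz [ 0.32 -0.46  0.15] F [3.2 2.2 5. ] p [ 0.5932 -0.1399  0.1526] yaw 70.62 j6 -0.4 w 0.0168 gf 48.8
```

Call:
step_arm --targets '[[[0, 0, 0.034, 6], [0, 0, 0.034, 6]]]'

```text
clock: 22.75
eef_pos: [0.5933, -0.14, 0.1519]
ee_rot: [[0.521, 0.854, 0.002], [0.854, -0.521, -0.0], [0.001, 0.002, -1.0]]
contact_force: [2.8, 1.6, 4.6]
gripper_width: 0.0168
gripper_force: 48.9
```

```bash
python3 st.py
```

```text
22.75 Tz [ 0.31 -0.4   0.17] F [2.8 1.6 4.6] p [ 0.5933 -0.14    0.1519] yaw 58.62 j6 11.6 w 0.0168 gf 48.9
```

Call:
step_arm --targets '[[[0, 0, 0.034, 6], [0, 0, 0.034, 6]]]'

```text
clock: 22.95
eef_pos: [0.5933, -0.14, 0.1512]
ee_rot: [[0.687, 0.727, 0.002], [0.727, -0.687, -0.0], [0.001, 0.002, -1.0]]
contact_force: [1.9, 1.4, 4.4]
gripper_width: 0.0163
gripper_force: 48.9
```

```bash
python3 st.py
```

```text
22.95 Tz [ 0.28 -0.44  0.17] F [1.9 1.4 4.4] p [ 0.5933 -0.14    0.1512] yaw 46.63 j6 23.6 w 0.0163 gf 48.9
```

Call:
step_arm --targets '[[[0, 0, 0.034, 6], [0, 0, 0.034, 6]]]'

```text
clock: 23.15
eef_pos: [0.5934, -0.14, 0.1506]
ee_rot: [[0.823, 0.568, 0.002], [0.568, -0.823, -0.0], [0.002, 0.002, -1.0]]
contact_force: [2.5, 1.1, 4.2]
gripper_width: 0.0165
gripper_force: 48.9
```

```bash
python3 st.py
```

```text
23.15 Tz [ 0.21 -0.42  0.16] F [2.5 1.1 4.2] p [ 0.5934 -0.14    0.1506] yaw 34.63 j6 35.6 w 0.0165 gf 48.9
```

Call:
step_arm --targets '[[[0, 0, 0.034, 6], [0, 0, 0.034, 6]]]'

```text
clock: 23.35
eef_pos: [0.5934, -0.14, 0.1499]
ee_rot: [[0.923, 0.385, 0.002], [0.385, -0.923, -0.0], [0.002, 0.001, -1.0]]
contact_force: [2.3, 1.8, 5.0]
gripper_width: 0.0165
gripper_force: 48.9
```

```bash
python3 st.py
```

```text
23.35 Tz [ 0.21 -0.38  0.22] F [2.3 1.8 5. ] p [ 0.5934 -0.14    0.1499] yaw 22.63 j6 47.6 w 0.0165 gf 48.9
```

Call:
step_arm --targets '[[[0, 0, 0.034, 6]]]'

```text
clock: 23.45
eef_pos: [0.5934, -0.1401, 0.1496]
ee_rot: [[0.958, 0.286, 0.002], [0.286, -0.958, -0.0], [0.002, 0.001, -1.0]]
contact_force: [1.8, 1.4, 3.9]
gripper_width: 0.0166
gripper_force: 48.9
```

```bash
python3 st.py
```

```text
23.45 Tz [ 0.22 -0.45  0.21] F [1.8 1.4 3.9] p [ 0.5934 -0.1401  0.1496] yaw 16.62 j6 53.6 w 0.0166 gf 48.9
```

Call:
step_arm --targets '[[[0, 0, 0.034, 6]]]'

```text
clock: 23.55
eef_pos: [0.5934, -0.1401, 0.1493]
ee_rot: [[0.983, 0.184, 0.003], [0.184, -0.983, -0.0], [0.002, 0.001, -1.0]]
contact_force: [1.0, 2.1, 6.3]
gripper_width: 0.0164
gripper_force: 49.0
```

```bash
python3 st.py
```

```text
23.55 Tz [ 0.2  -0.39  0.26] F [1.  2.1 6.3] p [ 0.5934 -0.1401  0.1493] yaw 10.63 j6 59.6 w 0.0164 gf 49.0
```

Call:
step_arm --targets '[[[0, 0, 0.034, 6]]]'

```text
clock: 23.65
eef_pos: [0.5934, -0.1401, 0.1491]
ee_rot: [[0.997, 0.081, 0.003], [0.081, -0.997, -0.001], [0.002, 0.001, -1.0]]
contact_force: [2.6, 1.2, 6.1]
gripper_width: 0.0165
gripper_force: 49.1
```

```bash
python3 st.py
```

```text
23.65 Tz [ 0.2  -0.29  0.33] F [2.6 1.2 6.1] p [ 0.5934 -0.1401  0.1491] yaw 4.64 j6 65.6 w 0.0165 gf 49.1
```

Call:
step_arm --targets '[[[0, 0, 0.034, 6]]]'

```text
clock: 23.75
eef_pos: [0.5934, -0.1401, 0.1489]
ee_rot: [[1.0, -0.024, 0.003], [-0.024, -1.0, -0.001], [0.003, 0.001, -1.0]]
contact_force: [1.0, 1.3, 8.2]
gripper_width: 0.0165
gripper_force: 49.2
```

```bash
python3 st.py
```

```text
23.75 Tz [ 0.28 -0.24  0.38] F [1.  1.3 8.2] p [ 0.5934 -0.1401  0.1489] yaw -1.35 j6 71.6 w 0.0165 gf 49.2
```

Call:
step_arm --targets '[[[0, 0, 0.02, 6]]]'

```text
clock: 23.85
eef_pos: [0.5934, -0.1402, 0.1486]
ee_rot: [[0.992, -0.128, 0.003], [-0.128, -0.992, -0.001], [0.003, 0.0, -1.0]]
contact_force: [2.0, 1.7, 7.1]
gripper_width: 0.0163
gripper_force: 49.1
```

```bash
python3 st.py
```

```text
23.85 Tz [ 0.22 -0.32  0.45] F [2.  1.7 7.1] p [ 0.5934 -0.1402  0.1486] yaw -7.34 j6 77.5 w 0.0163 gf 49.1
```

Torque has risen about 0.29 N m over the free-running 0.165, so it is hand-tight. I'll release and retreat.

Call:
step_arm --targets '[[[0, 0, 0, 0], [0, 0, 0, 0], [0, 0, 0, 0], [0, 0, 0, 0], [0, 0, 0, 0]]]' --jaw 1

```text
clock: 24.35
eef_pos: [0.5919, -0.14, 0.1474]
ee_rot: [[0.992, -0.124, -0.001], [-0.124, -0.992, 0.0], [-0.001, -0.0, -1.0]]
contact_force: [-0.5, -0.5, 0.0]
gripper_width: 0.085
gripper_force: 0.0
```

Call:
step_arm --targets '[[[0, 0, -2, 0], [0, 0, -3, 0], [0, 0, -3, 0], [-3, -3, -1, 0], [-3, -3, 0, 0]]]'

```text
clock: 24.85
eef_pos: [0.5415, -0.0733, 0.2397]
ee_rot: [[0.992, -0.126, 0.005], [-0.126, -0.992, -0.001], [0.005, 0.0, -1.0]]
contact_force: [-0.3, 0.5, -0.5]
gripper_width: 0.0858
gripper_force: 0.0
```

Call:
step_arm --targets '[[[-3, -3, 0, 0], [-3, -3, 0, 0], [-3, -3, 0, 0], [-2, -2, 0, 0], [0, 0, 0, 0]]]'

```text
clock: 25.35
eef_pos: [0.4414, 0.0521, 0.2375]
ee_rot: [[0.993, -0.121, -0.002], [-0.121, -0.993, 0.001], [-0.002, -0.001, -1.0]]
contact_force: [0.1, -0.5, -0.1]
gripper_width: 0.0856
gripper_force: 0.0
```

Run:
```python
from h import *
t=optics.get_image("top");s=optics.get_image("scene")
cv2.imwrite("pics/c9.png",np.hstack([crop(t,300,155,110,100,3.5),crop(s,285,140,110,100,3.5)]))
```

```text
(no output)
```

View pics/c9.png

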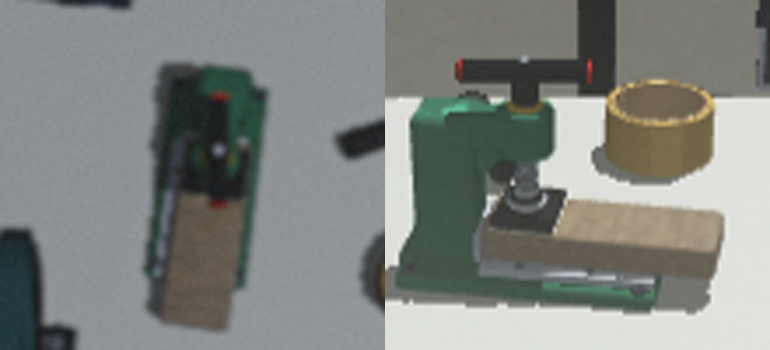

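The foot sits centred on the buffer (scene crop 525,203) with the block flat on the bed. The tape and torch show no sign of having moved, and the arm is clear.

```bash
python3 -c "
from station import close_job
print(close_job())"
```

```text
the job is handed in; nothing more can be done
None
```

The block is clamped flat on the press bed, buffer up and about 2–3 mm off centre under the foot, tightened by about 0.29 N m over free running; the arm is clear, the job took about 25 s, and it has been handed in (no verdict came back).

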